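Mount a polishing sleeve on the inclined spindle of a glass-polishing machine

ROBOT

A 7-joint arm with a two-finger parallel gripper is mounted at the origin on the work surface. World frame = base frame: x ahead of the robot, y to its left, z up, the work surface at z = 0. Lengths are in m, angles in degrees, forces in N, time in s.
With the tool pointing down it reaches from about 0.4 to 0.85 m from the base axis. Payload 4.5 kg.
Tool frame: the origin (TCP) lies at the very end of the fingers, on their centre line; the grasp point (between the pads) lies 19 mm behind it; z points along the fingers, y is the line along which they close (so a half turn about z gives the same grasp; the last joint's range is limited). The gripper opens to 88 mm and grips with 3 to 60 N. Pads are 18 mm wide; open, the fingers measure 123 mm over their backs; the gripper's body (75 mm by 187 mm) begins 45 mm behind the grasp point.
Start: joints at [73.155, 39.483, -11.15, 89.685, 9.013, 51.709, -12.324], TCP at [0.201, -0.592, 0.239] pointing down, gripper open.
Joint ranges: [-172.22, 172.22], [-26.19, 119.32], [-84.43, 86.54], [7.71, 146.69], [-57.33, 237.33], [2.42, 119.75], [-152.13, 152.13]. Speed limits (degrees/s): [147.25, 147.25, 180, 180, 180, 180, 180].

INTERFACE

Orientations are given as [roll, pitch, yaw] about the fixed x, y, z axes, in that order (R = Rz(yaw) Ry(pitch) Rx(roll)).
In Python, from cell import readout, vision, workorder gives the robot as it stands. The module is installed in compiled form; this text tells all that it offers.
- The arm moves only by the tool apply_moves, never from a script. Its argument "moves" is a list that holds one entry, the list of rows, each a list of 5 numbers: the gripper command: -1 is fully open, 1 is shut, values between are in proportion, then the shift along the tool's x, y, z in m, then the turn about the tool's z in rad. A call has exactly 10 rows; each row shifts and turns the commanded pose from where the row before left it, along the tool's axes as they then stand; what a row does not reach is not made up. A row lasts 1/10 s, in which the tool goes at most 50 mm and 8.59 degrees, less where a joint would pass 70% of its speed; a pose out of reach is approached as far as the arm can. A call with a gripper value outside its range is refused whole. The fingers move at their own pace and stop on an object; the grip force is fixed at half the most. Time passes only in rows, so rows that do not move let the fingers close, or fill a call up. It gives the time, the measured TCP pose, the force, the opening and the grip force at its end, in the units of the state.
- readout.get_obs(): the state, without advancing time (a new reading comes with each control period).
- vision.get_image(name): name is "side" or "top"; returns a dict with "image" (480x640x3 uint8, blue, green, red), "range_z" (480x640 float32, m along the optical axis (not along the pixel's ray), 0 where there is no reading), "fx", "fy", "cx", "cy" (pixels), "world_to_cam" (4x4, takes a point from world to camera coordinates). Camera axes: x right, y down, z forward; pixel columns grow to the right and rows downward; lengths in m; the calibration is good to about 2 mm. A picture is of the moment at which its call begins.
- workorder.finish_job(): hands the job in; it is judged then, once.
The state is a dict: "time": time; "joint_pos": joint angles; "qd": joint speeds; "joint_torque": joint torques, N m; "tcp_pos": TCP position; "orientation": TCP orientation; "force": force on the tool from outside, world axes, zero at the start; "ft_torque": the same for the moment, N m; "grip_width": opening from 0.0 (shut) to 1.0 (fully open); "grasp_force": force on a finger pad.
Only numpy, scipy, OpenCV 4.12 (cv2) and the standard library are available. Lean on these libraries where they do the work, as an engineer would, in place of code of your own. Each camera call takes 0.05 s, during which the arm holds its last target. There are 200 camera calls.

TASK

Turn the hand crank clockwise until the spindle carriage has come all the way out from under the clear splash hood and is against its stop. Then take the tall, slim polishing sleeve from among the things on the bench and push it fully home on the inclined spindle, against the shoulder, and let go. Leave the other sleeves, the glasses, the bottle and the brush where they stand, and do not run the carriage back.

Things in the scene. Friction and masses are not known exactly. Their poses are not given: they have to be found in the camera images.
- crank (a joint): Hand crank angle, rad, 0 to 13.96 (2.2 turns), growing clockwise seen from above. 0: carriage deepest under the hood; 13.96: fully out, hard stop. The carriage slides 8.6 mm per rad along the machine's -y, 120 mm in all. Starts at 0 to 2.5. Turning takes 2 to 3 N at the knob; it stays where it is left and friction holds the carriage.
- crank_knob (a point): Point on the crank's upright black grip, 8 mm below its top, on the grip's axis. The grip is a round post of diameter 22, 50 long, that spins freely on the crank arm, so it can be held from above with the tool kept at a constant orientation while it goes round. The arm's top lies 30 mm below this point. The circle has radius 45 about the hub. z up.
- crank_hub (a point): Point on the vertical crank axis at the same height as crank_knob (z 0.170). It is 170 mm to the machine's -y side of its origin. At crank 0 the knob lies towards the machine's +x from here, at angle a it is turned clockwise by a. The pedestal below has diameter 52; crank arm and hub top out 28 mm below this point. z up.
- machine: Fixed polishing machine, green bed 180 (x) by 440 (y) by 20. Origin: centre of the bed's underside, on the bench; x points away from the robot, y to the hood's side. In its frame the spindle's seat travels along x 0, z 130 mm, from y 120 (crank 0) to y 0 (crank 13.96). Position and yaw vary.
- hood (a point): Centre of the underside of the roof of the fixed clear splash hood, z 0.243. Axes as the machine. The roof spans x -100 to 100, y -67 to 65 mm from here, 14 thick with its edge bar. A clear sheet closes the back (+x) down to the bed; two posts 12 wide stand at its +y edge; open towards -x and -y.
- spindle: Inclined spindle on the carriage. Origin: centre of the shoulder face (diameter 44) where the sleeve seats, height 130. z runs out along the steel spigot, leaning 35 degrees from vertical to the machine's -x (robot side); y is the machine's y. Spigot: diameter 28 from z 0 to 40, then a cone to diameter 14 at z 52. Below the shoulder a housing of diameter 60 runs from z -10 to -95.
- spindle_home (a point): Point on the spindle's axis 35 mm above the shoulder's face: where the middle of the sleeve is when it is fully home. Same axes as the spindle.
- sleeve: The sleeve to mount: grey, rigid, open tube, outer diameter 44, bore 31, length 70, about 0.09 kg, standing upright. Origin: centre of its lower end; z along its axis. Both ends are alike; either may go on first.
- sleeve_mid (a point): Middle of that sleeve, on its axis, 35 mm from either end. Same axes.
- short_sleeve: Half-height sleeve of the same grey stuff: outer diameter 44, length 35. Origin: centre of its lower end. Bystander.
- wide_sleeve: Wide sleeve of the same grey stuff: outer diameter 62, bore 46, length 70. Origin: centre of its lower end. Bystander.
- tumbler_a: Heavy tumbler, slightly tapered, coloured cut glass: mouth outer diameter 70, height 85, about 0.25 kg, standing upright. Origin: centre of its underside. Bystander.
- tumbler_b: Heavy tumbler, slightly tapered, coloured cut glass: mouth outer diameter 70, height 85, about 0.25 kg, standing upright. Origin: centre of its underside. Bystander.
- tumbler_c: Heavy tumbler, slightly tapered, coloured cut glass: mouth outer diameter 70, height 85, about 0.25 kg, standing upright. Origin: centre of its underside. Bystander.
- bottle: White water bottle, diameter 64, height 190, upright. Origin: centre of its underside. Bystander.
- brush: Small brush lying on the bench, along its own x, 190 long, 42 wide, 20 high; origin on the bench at mid-length. Bystander.
Mind the look-alikes: they are no part of the job. What is shaped like the sleeve but pink or turquoise is not meant.

How it is judged:
By the outcome, as a careful person would: the job done as asked, in the order asked, and still so for the second after the job is handed in, with the robot touching nothing.
It also fails if it takes over 72 s, if anything falls off the work surface, if the arm or the gripper's body presses on something with over 40 N, if the wrist force passes 120 N, or if a joint passes its speed limit or range.

## Working session

There is one attempt and no reset: what is moved stays moved. The work goes in short steps, Python scripts to look and compute and a tool call to move; the robot and the scene stay as the last step left them, time stands still between calls to the robot, and variables do not carry over. Pictures are saved under pics/ and viewed, at most 10 in all, crops included, and the job is handed in when it is done.

Besides the shell and the picture viewer there is one more tool, called after ">>>" as a command line: name --argument value ..., lists and objects as JSON in quotes. apply_moves: Moves the arm, as the interface text tells. Its arguments: {"type":"object","properties":{"moves":{"type":"array"}},"required":["moves"]}

```bash
mkdir -p pics
cat > h.py <<'E'
import numpy as np,cv2
from cell import readout,vision,workorder
def pts(d):
    z=d["range_z"];v,u=np.mgrid[:480,:640]
    c=np.stack([(u-d["cx"])/d["fx"]*z,(v-d["cy"])/d["fy"]*z,z],-1)
    T=np.linalg.inv(d["world_to_cam"]);return c@T[:3,:3].T+T[:3,3]
def ray(d,u,v,h):
    T=np.linalg.inv(d["world_to_cam"]);r=T[:3,:3]@np.array([(u-d["cx"])/d["fx"],(v-d["cy"])/d["fy"],1]);o=T[:3,3]
    return o+r*(h-o[2])/r[2]
E
python3 - <<'E'
from h import *
for n in("top","side"):
    d=vision.get_image(n);cv2.imwrite(f"pics/{n}0.png",d["image"]);print(n,d["fx"],d["cx"],d["cy"],np.linalg.inv(d["world_to_cam"]).round(3).tolist())
print(readout.get_obs())
E
```

```text
top 609.4713217256934 312.39832457668547 236.98649332469068 [[0.019, -0.987, 0.158, 0.29], [-1.0, -0.016, 0.02, -0.076], [-0.017, -0.158, -0.987, 1.592], [0.0, 0.0, 0.0, 1.0]]
side 519.9119626639913 317.5694452794935 237.59921525873446 [[0.955, -0.191, 0.228, 0.251], [-0.297, -0.645, 0.704, -0.876], [0.012, -0.74, -0.672, 0.941], [0.0, 0.0, 0.0, 1.0]]
{'time': 0.1, 'joint_pos': array([ 73.15507877,  39.5298168 , -11.14700604,  89.73639847,
         9.01371025,  51.71038582, -12.32466968]), 'qd': array([-0.02447623, -0.078677  , -0.02832728, -0.10006762,  0.10705593,
       -0.02692379, -0.04714518]), 'joint_torque': array([-3.95496478e-03, -5.28495240e+01, -1.27164211e+00, -1.53835469e+01,
       -5.25609974e-02,  1.99490954e-03,  5.04932211e-05]), 'tcp_pos': array([ 0.20101792, -0.59120679,  0.23798707]), 'orientation': array([-1.79905689e+02,  6.46360816e-03,  1.87873181e+01]), 'force': array([-1.06076909, -0.91109085, -0.3122114 ]), 'ft_torque': array([ 0.01972711,  0.02847059, -0.0550493 ]), 'grasp_force': 0.0, 'grip_width': 0.9985553405538439}
```

View pics/top0.png

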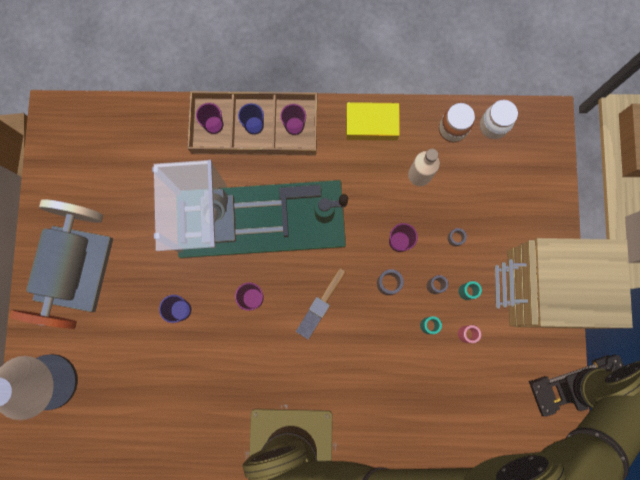

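View pics/side0.png

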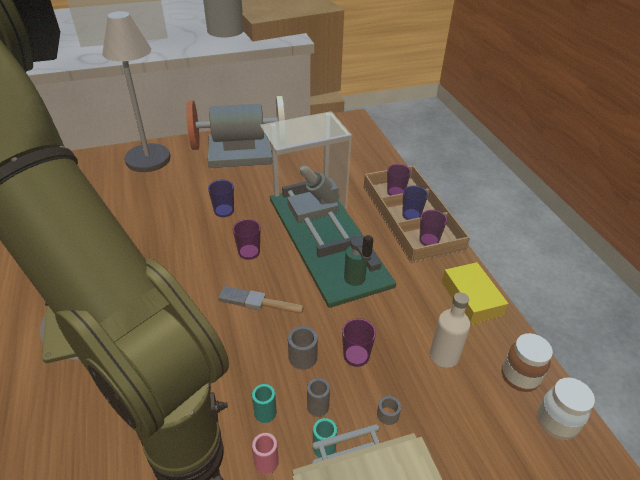

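The top view shows the grey rings that could be the sleeve: short at (457,237), wide at (391,282) and tall slim at (439,284). Pink (471,334) and turquoise (473,290), (432,325) are ruled out. In the side view the tall slim grey one is at (318,397). The crank knob is at top (343,200) and the hub at about (325,210).

Run:
```python
from h import *
d=vision.get_image("top");im=d["image"];P=pts(d);s=vision.get_image("side");Q=pts(s)
hsv=cv2.cvtColor(im,cv2.COLOR_BGR2HSV)
# bed: green at height ~20mm
m=((hsv[...,0]>65)&(hsv[...,0]<95)&(hsv[...,1]>90)&(abs(P[...,2]-.02)<.008));m[:,:150]=0;m[:,350:]=0
xy=P[m][:,:2].astype(np.float32);r=cv2.minAreaRect(xy);print("bed",m.sum(),r, cv2.boxPoints(r).round(3).tolist(),P[m][:,2].mean())
# knob: points z .165-.185
k=(abs(P[...,2]-.178)<.008);k[:,:300]=0;k[:,370:]=0;k[:170]=0;k[230:]=0
print("knob top",k.sum(),np.median(P[k],0),np.argwhere(k).mean(0))
k=(abs(Q[...,2]-.178)<.006);k[:,:350]=0;k[:,385:]=0;k[:225]=0;k[260:]=0
print("knob side",k.sum(),np.median(Q[k],0))
# rings
for n,(u,v) in dict(short=(457,237),wide=(391,282),tall=(439,284),teal=(473,290)).items():
    sub=P[v-18:v+19,u-18:u+19].reshape(-1,3);h=np.percentile(sub[:,2],[50,97]);t=sub[sub[:,2]>max(.02,h[1]-.012)]
    c,rr=cv2.minEnclosingCircle(t[:,:2].astype(np.float32));print(n,h.round(3),len(t),t.mean(0).round(4),c,rr)
c=im[200:350,370:520];cv2.imwrite("pics/crop.png",cv2.resize(c,None,fx=4,fy=4))
```

```text
bed 3294 ((0.5898259282112122, 0.08559167385101318), (0.17426809668540955, 0.4123673141002655), 4.534931182861328) [[0.4869999885559082, 0.2840000092983246], [0.5189999938011169, -0.12700000405311584], [0.6930000185966492, -0.11299999803304672], [0.6600000262260437, 0.2980000078678131]] 0.018845801329572864
knob top 20 [ 0.60245523 -0.1198553   0.18197765] [200.8  343.25]
knob side 39 [ 0.60569638 -0.1295198   0.17916673]
short [-0.001  0.035] 147 [ 0.5411 -0.4102  0.0744] (0.4271920919418335, -0.2565874457359314) 0.2265041172504425
wide [0.    0.071] 235 [ 0.4239 -0.2416  0.0873] (0.3708224296569824, -0.16928023099899292) 0.12315060198307037
tall [-0.    0.07] 142 [ 0.4182 -0.3534  0.1216] (0.3602564334869385, -0.22981025278568268) 0.16878187656402588
teal [-0.     0.069] 146 [ 0.4071 -0.4407  0.0879] (0.3550620675086975, -0.27162307500839233) 0.20583757758140564
```

View pics/crop.png

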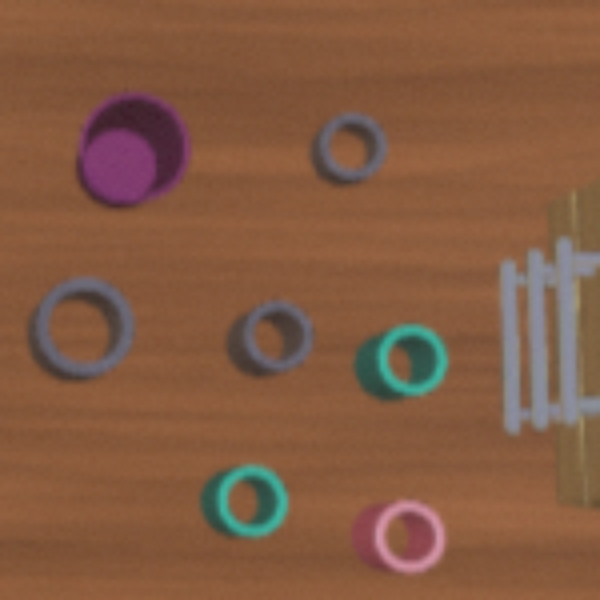

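The crop confirms it: the tall slim grey sleeve's rim is centred at crop (278,337), which is top (439,284). Next I refine the knob, hub and sleeve positions by casting rays.

Run:
```python
from h import *
d=vision.get_image("top");im=d["image"];s=vision.get_image("side");si=s["image"]
print("sleeve",ray(d,439.1,284,.07), "wide",ray(d,391,282,.07),"teal",ray(d,473,290,.07),"teal2",ray(d,433,325,.07),"tumbler",ray(d,403,237,.085),"bottle",ray(d,432,156,.19))
for n,D,(u,v) in(("top",d,(343,200)),("side",s,(368,246))):
    g=D["image"].max(-1);m=(g<45).astype(np.uint8);l,lab,st,ce=cv2.connectedComponentsWithStats(m)
    for i in range(1,l):
        if st[i,4]>20 and np.hypot(*(ce[i]-(u,v)))<25: print(n,st[i],ce[i],ray(D,*ce[i],.165))
P=pts(d);T=np.linalg.inv(d["world_to_cam"])
# bed edges from mask image without z filter
hsv=cv2.cvtColor(im,cv2.COLOR_BGR2HSV)
m=((hsv[...,0]>65)&(hsv[...,0]<95)&(hsv[...,1]>80)).astype(np.uint8)
m[:,:175]=0;m[:,352:]=0;m[:170]=0;m[265:]=0
v,u=np.nonzero(m);xy=np.array([ray(d,a,b,.02)[:2] for a,b in zip(u,v)],np.float32)
r=cv2.minAreaRect(xy);print(r,cv2.boxPoints(r).tolist())
a=im[160:260,150:360];b=si[120:310,180:420]
a=cv2.resize(a,(800,381));cv2.imwrite("pics/c2.png",a);
```

```text
sleeve [ 0.42000544 -0.36323115  0.07      ] wide [ 0.42294215 -0.2437484   0.07      ] teal [ 0.40653535 -0.44691016  0.07      ] teal2 [ 0.31864285 -0.34682277  0.07      ] tumbler [ 0.53468568 -0.27220736  0.085     ] bottle [ 0.71339878 -0.32813686  0.19      ]
side [362 239  11  18 110] [366.73636364 247.93636364] [ 0.60631981 -0.12544662  0.165     ]
((0.5894911289215088, 0.0934189110994339), (0.17461776733398438, 0.42878130078315735), 4.734674453735352) [[0.4847840368747711, 0.29987138509750366], [0.5201762914657593, -0.12744678556919098], [0.6941982507705688, -0.11303356289863586], [0.6588059663772583, 0.31428462266921997]]
```

View pics/c2.png

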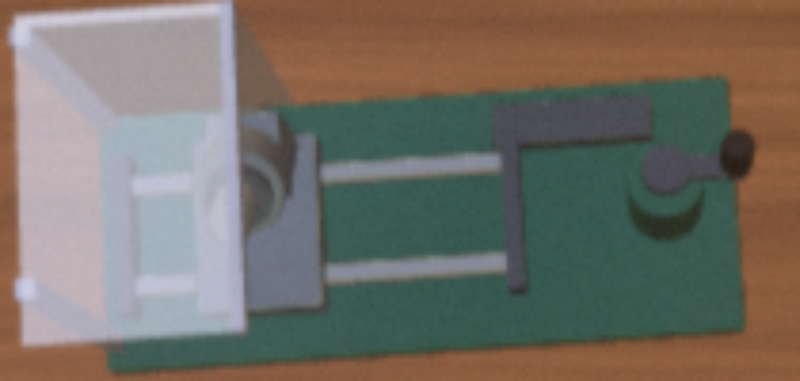

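```bash
cat >> h.py <<'E'
def to(w,yaw=None):
    o=readout.get_obs();p=o["orientation"][2] if yaw is None else yaw
    e=np.array(w)-o["tcp_pos"];c,s=np.cos(np.radians(p)),np.sin(np.radians(p))
    return np.array([e[0]*c+e[1]*s,e[0]*s-e[1]*c,-e[2]]).round(4)
E
python3 - <<'E'
from h import *
d=vision.get_image("top");s=vision.get_image("side")
print("knob",ray(d,343.3,198.4,.178),ray(d,343.3,199.5,.17),"hub",ray(d,325,203.7,.142),ray(s,367,237.5,.178))
print(to([.605,-.125,.239],4.7))
E
```

```text
knob [ 0.61010256 -0.11932521  0.178     ] [ 0.60922914 -0.11959643  0.17      ] hub [ 0.60441752 -0.07611981  0.142     ] [ 0.61302398 -0.10713267  0.178     ]
[ 4.407e-01 -4.320e-01 -4.000e-04]
```

>>> apply_moves --moves '[[[-1,0,0,0,0.123],[-1,0,0,0,0.123],[-1,0.032,-0.031,0,0],[-1,0.032,-0.031,0,0],[-1,0.032,-0.031,0,0],[-1,0.032,-0.031,0,0],[-1,0.032,-0.031,0,0],[-1,0.032,-0.031,0,0],[-1,0.032,-0.031,0,0],[-1,0.032,-0.031,0,0]]]'

```text
time: 1.4
tcp_pos: [0.4372, -0.3222, 0.2389]
orientation: [180.0, -0.0, 4.7]
force: [-0.4, -0.7, 0.5]
grip_width: 1.0
grasp_force: 0.0
```

>>> apply_moves --moves '[[[-1,0.032,-0.031,0,0],[-1,0.032,-0.031,0,0],[-1,0.032,-0.031,0,0],[-1,0.032,-0.031,0,0],[-1,0.032,-0.031,0,0],[-1,0.03,-0.031,0,0],[-1,0,0,0,0],[-1,0,0,0,0],[-1,0,0,0,0],[-1,0,0,0,0]]]'

```text
time: 2.4
tcp_pos: [0.6094, -0.1247, 0.2388]
orientation: [179.9, 0.0, 4.5]
force: [-0.2, -0.4, -0.5]
grip_width: 0.999
grasp_force: 0.0
```

Run:
```python
from h import *
o=readout.get_obs();print(o["time"],o["tcp_pos"],o["orientation"],to([.608,-.121,.152]))
s=vision.get_image("side")["image"];t=vision.get_image("top")["image"]
cv2.imwrite("pics/k.png",np.hstack([cv2.resize(s[170:290,300:440],(400,343)),cv2.resize(t[150:270,270:410],(400,343))]))
```

```text
2.4 [ 0.60938693 -0.12470007  0.23882604] [1.79938944e+02 3.72029397e-02 4.52844532e+00] [-0.0011 -0.0038  0.0868]
```

View pics/k.png

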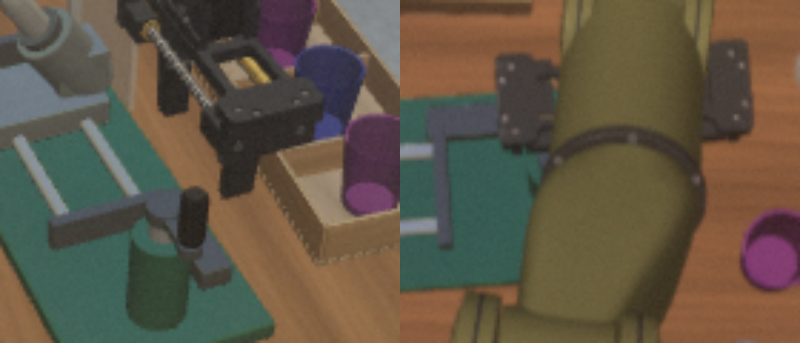

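The gripper is above the knob: the knob is at side crop (193,200), with the fingers on either side of it in y. Now I go down and grip.

>>> apply_moves --moves '[[[-1,0.001,-0.004,0.02,0],[-1,0,0,0.02,0],[-1,0,0,0.02,0],[-1,0,0,0.017,0],[-1,0,0,0.01,0],[-1,0,0,0,0],[1,0,0,0,0],[1,0,0,0,0],[1,0,0,0,0],[1,0,0,0,0]]]'

```text
time: 3.5
tcp_pos: [0.6113, -0.1187, 0.1524]
orientation: [180.0, -0.1, 4.7]
force: [-0.4, -0.4, -0.6]
grip_width: 0.662
grasp_force: 0.0
```

>>> apply_moves --moves '[[[1,0,0,0,0],[1,0,0,0,0],[1,0,0,0,0],[1,0,0,0,0],[1,0,0,0,0],[1,0,0,0,0],[1,0,0,0,0],[1,0,0,0,0],[1,0,0,0,0],[1,0,0,0,0]]]'

```text
time: 4.5
tcp_pos: [0.6111, -0.1196, 0.1518]
orientation: [179.9, -0.0, 4.7]
force: [0.4, -4.1, -0.2]
grip_width: 0.24
grasp_force: 30.0
```

>>> apply_moves --moves '[[[1,-0.0117,-0.0008,0,0],[1,-0.0111,-0.0038,0,0],[1,-0.0097,-0.0066,0,0],[1,-0.0077,-0.0089,0,0],[1,-0.0052,-0.0106,0,0],[1,-0.0022,-0.0115,0,0],[1,0,0,0,0],[1,0,0,0,0],[1,0,0,0,0],[1,0,0,0,0]]]'

```text
time: 5.5
tcp_pos: [0.5619, -0.0771, 0.1518]
orientation: [-179.8, -0.2, 4.9]
force: [4.8, 1.8, -5.6]
grip_width: 0.237
grasp_force: 30.0
```

Run:
```python
from h import *
o=readout.get_obs();print(o["tcp_pos"],o["force"],o["ft_torque"],o["grip_width"])
p=o["tcp_pos"][:2]-[.604,-.0755];print(np.hypot(*p),np.degrees(np.arctan2(p[1],p[0]))-4.7)
```

```text
[ 0.56190218 -0.07705965  0.15175457] [ 4.82594747  1.75858301 -5.63535886] [ 0.47070184 -0.98846893 -0.00407063] 0.23669237887643377
0.04212669856566489 -182.57826562967344
```

>>> apply_moves --moves '[[[1,0.0018,-0.0117,0,0],[1,0.0038,-0.0111,0,0],[1,0.0066,-0.0097,0,0],[1,0.0089,-0.0077,0,0],[1,0.0106,-0.0052,0,0],[1,0.0115,-0.0022,0,0],[1,0.0117,0.0008,0,0],[1,0.0111,0.0038,0,0],[1,0.0097,0.0066,0,0],[1,0.0077,0.0089,0,0]]]'

```text
time: 6.5
tcp_pos: [0.6397, -0.044, 0.1517]
orientation: [-179.9, 0.2, 4.8]
force: [-3.3, 0.4, 3.6]
grip_width: 0.242
grasp_force: 30.0
```

>>> apply_moves --moves '[[[1,0.0052,0.0106,0,0],[1,0.0022,0.0115,0,0],[1,-0.0008,0.0117,0,0],[1,-0.0038,0.0111,0,0],[1,-0.0066,0.0097,0,0],[1,-0.0089,0.0077,0,0],[1,-0.0106,0.0052,0,0],[1,-0.0115,0.0022,0,0],[1,-0.0117,-0.0008,0,0],[1,-0.0111,-0.0038,0,0]]]'

```text
time: 7.5
tcp_pos: [0.5877, -0.1158, 0.1518]
orientation: [-180.0, -0.0, 4.7]
force: [4.1, 4.2, -3.5]
grip_width: 0.239
grasp_force: 30.0
```

>>> apply_moves --moves '[[[1,-0.0097,-0.0066,0,0],[1,-0.0077,-0.0089,0,0],[1,-0.0052,-0.0106,0,0],[1,-0.0022,-0.0115,0,0],[1,0.0008,-0.0117,0,0],[1,0.0038,-0.0111,0,0],[1,0.0066,-0.0097,0,0],[1,0.0089,-0.0077,0,0],[1,0.0106,-0.0052,0,0],[1,0.0115,-0.0022,0,0]]]'

```text
time: 8.5
tcp_pos: [0.5972, -0.0309, 0.1517]
orientation: [179.9, 0.3, 4.6]
force: [-1.3, -3.5, 1.7]
grip_width: 0.236
grasp_force: 30.0
```

>>> apply_moves --moves '[[[1,0.0117,0.0008,0,0],[1,0.0111,0.0038,0,0],[1,0.0097,0.0066,0,0],[1,0.0077,0.0089,0,0],[1,0.0052,0.0106,0,0],[1,0.0022,0.0115,0,0],[1,-0.0008,0.0117,0,0],[1,-0.0038,0.0111,0,0],[1,0,0,0,0],[1,0,0,0,0]]]'

```text
time: 9.5
tcp_pos: [0.6472, -0.0947, 0.1518]
orientation: [179.8, -0.0, 4.5]
force: [4.5, -4.7, -2.5]
grip_width: 0.237
grasp_force: 30.0
```

Run:
```python
from h import *
o=readout.get_obs();print(o["tcp_pos"],o["force"])
p=o["tcp_pos"][:2]-[.6065,-.0755];print(np.hypot(*p),np.degrees(np.arctan2(p[1],p[0]))-4.7)
s=vision.get_image("side")["image"]
cv2.imwrite("pics/k2.png",cv2.resize(s[110:310,240:440],(600,600)))
```

```text
[ 0.64720575 -0.09474696  0.15183181] [ 4.50651158 -4.74721739 -2.54044526]
0.045026698673223155 -30.006260087247238
```

View pics/k2.png

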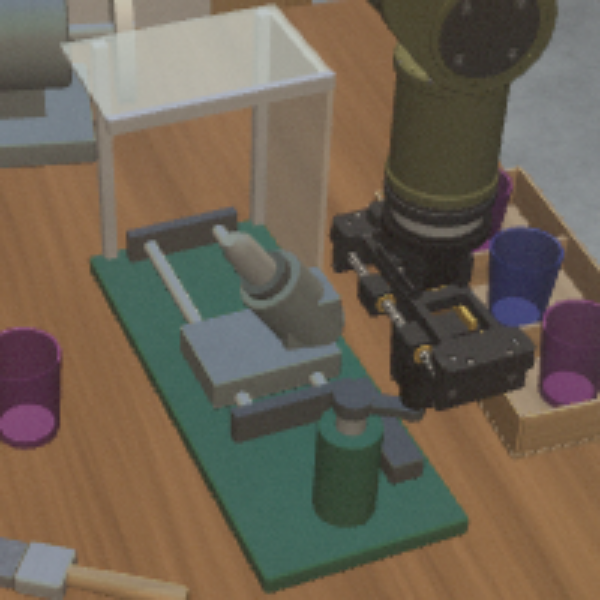

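The carriage is nearly out and the crank is at about 750° of 800°. I turn the rest gently onto the stop.

>>> apply_moves --moves '[[[1,-0.0066,0.0097,0,0],[1,-0.0089,0.0077,0,0],[1,-0.0106,0.0052,0,0],[1,-0.0038,0.001,0,0],[1,0,0,0,0],[1,-0.003,0.0005,0,0],[1,0,0,0,0],[1,0,0,0,0],[1,0,0,0,0],[1,0,0,0,0]]]'

```text
time: 10.55
tcp_pos: [0.6184, -0.1183, 0.1519]
orientation: [179.9, -0.2, 4.7]
force: [6.5, -3.7, -3.9]
grip_width: 0.238
grasp_force: 30.0
```

Run:
```python
from h import *
o=readout.get_obs();print(o["tcp_pos"],o["force"])
p=o["tcp_pos"][:2]-[.6065,-.0755];print(np.hypot(*p),np.degrees(np.arctan2(p[1],p[0]))-4.7)
```

```text
[ 0.61838046 -0.11834287  0.15185487] [ 6.49778061 -3.66578074 -3.90626097]
0.04445960595208958 -79.2011411755747
```

>>> apply_moves --moves '[[[1,-0.003,0.0002,0,0],[1,0,0,0,0],[1,-0.002,0,0,0],[1,0,0,0,0],[1,0,0,0,0],[1,0,0,0,0],[1,0,0,0,0],[1,0,0,0,0],[1,0,0,0,0],[1,0,0,0,0]]]'

```text
time: 11.55
tcp_pos: [0.6181, -0.1183, 0.1521]
orientation: [179.9, -0.7, 4.7]
force: [15.8, -3.9, -11.1]
grip_width: 0.236
grasp_force: 30.0
```

The crank is on its stop: the force rises with no motion. Release, lift and go over the sleeve.

>>> apply_moves --moves '[[[-1,0,0,0,0],[-1,0,0,0,0],[-1,0,0,0,0],[-1,0,0,0,0],[-1,0,0,0,0],[-1,0,0,-0.02,0],[-1,0,0,-0.025,0],[-1,0,0,-0.025,0],[-0.35,0,0,-0.02,0],[-0.35,-0.015,0.015,0,0]]]'

```text
time: 12.55
tcp_pos: [0.6013, -0.1313, 0.2449]
orientation: [-179.9, -0.5, 5.0]
force: [-0.1, 0.4, -0.5]
grip_width: 0.806
grasp_force: 0.0
```

>>> apply_moves --moves '[[[-0.35,-0.03,0.03,0,0],[-0.35,-0.03,0.03,0,0],[-0.35,-0.03,0.03,0,0],[-0.35,-0.03,0.03,0,0],[-0.35,-0.03,0.03,0,0],[-0.35,-0.03,0.03,0,0],[-0.35,-0.017,0.03,0.03,0],[-0.35,0,0,0.03,0],[-0.35,0,0,0.03,0],[-0.35,0,0,0,0]]]'

```text
time: 13.55
tcp_pos: [0.4162, -0.3581, 0.1487]
orientation: [-179.7, 0.3, 4.7]
force: [-0.1, 0.9, 0.1]
grip_width: 0.675
grasp_force: 0.0
```

Run:
```python
from h import *
o=readout.get_obs();print(o["time"],o["tcp_pos"],o["orientation"],o["grip_width"],to([.420,-.363,.024]))
s=vision.get_image("side");si=s["image"]
cv2.imwrite("pics/s.png",np.hstack([cv2.resize(si[300:480,230:410],(400,400)),cv2.resize(si[130:280,260:410],(400,400))]))
w=s["world_to_cam"]
for p in ([.42,-.363,.07],o["tcp_pos"]):
    c=w[:3,:3]@np.array(p)+w[:3,3];print(c[:2]/c[2]*s["fx"]+[s["cx"],s["cy"]])
```

```text
13.55 [ 0.41623159 -0.35809268  0.14873256] [-179.70298265    0.32805994    4.66828923] 0.675322517876829 [0.0034 0.0052 0.1247]
[316.8099429  386.16547731]
[314.49074218 360.39382534]
```

View pics/s.png

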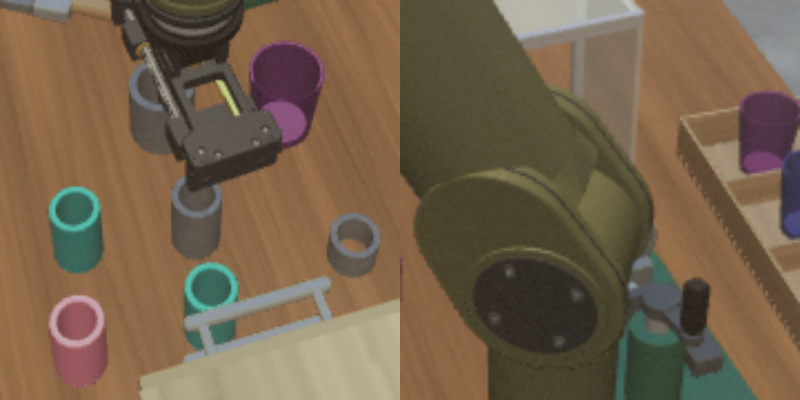

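The sleeve rim is at side (318.6,388), within 2 px of prediction, and the fingers straddle it clear of the turquoise one. Descend and grip.

>>> apply_moves --moves '[[[-0.35,0.005,0.006,0.01,0],[-0.35,0,0,0.02,0],[-0.35,0,0,0.02,0],[-0.35,0,0,0.02,0],[-0.35,0,0,0.02,0],[-0.35,0,0,0.02,0],[-0.35,0,0,0.014,0],[-0.35,0,0,0,0],[1,0,0,0,0],[1,0,0,0,0]]]'

```text
time: 14.6
tcp_pos: [0.425, -0.3658, 0.0288]
orientation: [179.9, -0.1, 4.7]
force: [-0.3, 0.1, 0.5]
grip_width: 0.514
grasp_force: 0.1
```

>>> apply_moves --moves '[[[1,0,0,0,0],[1,0,0,0,0],[1,0,0,0,0],[1,0,0,0,0],[1,0,0,-0.01,0],[1,0,0,-0.03,0],[1,0,0,-0.03,0],[1,0,0,-0.03,0],[1,0,0,-0.03,0],[1,0,0,-0.03,0]]]'

```text
time: 15.6
tcp_pos: [0.4236, -0.365, 0.1895]
orientation: [-180.0, 0.0, 4.7]
force: [0.2, -1.2, -1.1]
grip_width: 0.496
grasp_force: 29.9
```

Run:
```python
from h import *
from scipy.optimize import least_squares
y=np.radians(4.7);X=np.array([np.cos(y),np.sin(y),0]);Y=np.array([-np.sin(y),np.cos(y),0]);Z=np.array([0,0,1.])
t=np.radians(35);A=-np.sin(t)*X+np.cos(t)*Z;B=np.cos(t)*X+np.sin(t)*Z
O=np.array([.5900,.0955,.130])
for n in("top","side"):
    d=vision.get_image(n);p=(pts(d)-O).reshape(-1,3);a,b,c=p@A,p@B,p@Y
    m=(a>6)&(a<38)&(np.hypot(b,c)<.024) if 0 else (a>.006)&(a<.038)&(np.hypot(b,c)<.024)
    print(n,m.sum())
    if m.sum()>10:
        r=least_squares(lambda q:np.hypot(b[m]-q[0],c[m]-q[1])-.014,[0,0],loss="soft_l1",f_scale=.001);print("b,y off",r.x,"rms",np.sqrt((r.fun**2).mean()))
    k=(a>.03)&(a<.07)&(np.hypot(b,c)<.016);print("tip a",np.sort(a[k])[-8:].round(4), "med b,c of tip",np.median(b[k&(a>.046)]),np.median(c[k&(a>.046)]))
    m=(a>-.006)&(a<.006)&(np.hypot(b,c)>.015)&(np.hypot(b,c)<.021);print("shoulder",m.sum(),np.median(a[m]) if m.sum() else 0)
    cv2.imwrite(f"pics/{n}5.png",d["image"])
```

```text
top 68
b,y off [ 0.00057239 -0.00034195] rms 0.0012458877573332517
tip a [0.052  0.0528 0.0529 0.0536 0.0537 0.0541 0.0545 0.0547] med b,c of tip 0.0019793708274355656 -0.001185261465588183
shoulder 62 -0.002058036016719363
side 0
tip a [] med b,c of tip nan nan
shoulder 0 0
  return _methods._mean(a, axis=axis, dtype=dtype,
  ret = ret.dtype.type(ret / rcount)
```

The seat is found at about (.590,.095,.130). With the tool vertical, the gripper body (±93 mm in y) would meet the hood roof if I hold the sleeve low. I put it back down and re-grip near the top so the body stays above the roof.

>>> apply_moves --moves '[[[1,0,0,0.03,0],[1,0,0,0.04,0],[1,0,0,0.04,0],[1,0,0,0.03,0],[1,0,0,0.014,0],[1,0,0,0.005,0],[1,0,0,0,0],[-0.35,0,0,0,0],[-0.35,0,0,0,0],[-0.35,0,0,0,0]]]'

```text
time: 16.7
tcp_pos: [0.4246, -0.3656, 0.0292]
orientation: [180.0, -0.1, 4.7]
force: [-0.8, 0.9, -0.3]
grip_width: 0.673
grasp_force: 0.0
```

>>> apply_moves --moves '[[[-0.35,0,0,-0.01,0],[-0.35,0,0,-0.012,0],[-0.35,0,0,0,0],[1,0,0,0,0],[1,0,0,0,0],[1,0,0,0,0],[1,0,0,0,0],[1,0,0,0,0],[1,0,0,-0.01,0],[1,0,0,-0.03,0]]]'

```text
time: 17.7
tcp_pos: [0.4226, -0.3638, 0.0893]
orientation: [-179.8, 0.2, 4.7]
force: [0.7, -0.4, -0.2]
grip_width: 0.494
grasp_force: 30.0
```

Run:
```python
from h import *
o=readout.get_obs();print(o["time"],o["tcp_pos"],o["orientation"],o["grip_width"],o["grasp_force"],to([.5704,.0936,.27]))
d=vision.get_image("top");im=d["image"];P=pts(d)
# hood edge in machine frame: high points
O=np.array([.5903,.0952,0]);y=np.radians(4.7);X=np.array([np.cos(y),np.sin(y),0]);Y=np.array([-np.sin(y),np.cos(y),0])
p=(P-O).reshape(-1,3);a,b=p@X,p@Y
m=(p[:,2]>.225)&(p[:,2]<.28)&(abs(a)<.12)&(b>0)&(b<.3);print(m.sum(),np.percentile(b[m],[1,5,50,95,99]),np.percentile(p[m,2],[5,50,95]))
for u in((213,245),(209,162),(214,248)):print((ray(d,*u,.257)-O)@Y,(ray(d,*u,.257)-O)@X)
```

```text
17.7 [ 0.4226098  -0.36382572  0.08925875] [-179.77737959    0.24411086    4.71512549] 0.49376132378283927 29.999900525144767 [ 0.1849 -0.4437 -0.1807]
5162 [0.08269499 0.08705241 0.14749009 0.20727333 0.21305975] [0.24991664 0.25482891 0.25951279]
0.0844444567286354 -0.10161436624195931
0.08638372256959194 0.08936923691153588
0.08247648218739945 -0.1084857574864213
```

>>> apply_moves --moves '[[[1,0,0,-0.045,0],[1,0,0,-0.045,0],[1,0,-0.01,-0.045,0],[1,0.01,-0.03,-0.035,0],[1,0.015,-0.04,0,0],[1,0.015,-0.04,0,0],[1,0.015,-0.04,0,0],[1,0.015,-0.04,0,0],[1,0.015,-0.04,0,0],[1,0.015,-0.04,0,0]]]'

```text
time: 18.75
tcp_pos: [0.5009, -0.0763, 0.2611]
orientation: [180.0, -0.0, 4.7]
force: [1.4, -0.6, -1.1]
grip_width: 0.492
grasp_force: 30.0
```

>>> apply_moves --moves '[[[1,0.015,-0.04,0,0],[1,0.015,-0.04,0,0],[1,0.015,-0.04,0,0],[1,0.015,-0.03,0,0],[1,0.015,-0.014,0,0],[1,0.01,0,0,0],[1,0,0,0,0],[1,0,0,0,0],[1,0,0,0,0],[1,0,0,0,0]]]'

```text
time: 19.75
tcp_pos: [0.5718, 0.0911, 0.2608]
orientation: [180.0, 0.0, 4.6]
force: [-0.2, -0.1, -1.2]
grip_width: 0.492
grasp_force: 30.0
```

Run:
```python
from h import *
o=readout.get_obs();print(o["time"],o["tcp_pos"],o["orientation"],to([.5704,.0936,.20]))
s=vision.get_image("side");si=s["image"]
cv2.imwrite("pics/p.png",cv2.resize(si[90:290,240:440],(600,600)))
w=s["world_to_cam"]
for p in (o["tcp_pos"]-[0,0,.05],[.5903-.0298,.0952-.0024,.1726]):
    c=w[:3,:3]@np.array(p)+w[:3,3];print((c[:2]/c[2]*s["fx"]+[s["cx"],s["cy"]]-[240,90])*3)
```

```text
19.75 [0.5717823  0.09106049 0.26082107] [1.79966822e+02 2.98069971e-02 4.59123500e+00] [-0.0012 -0.0026  0.0608]
[245.49137426 261.95367154]
[230.80431242 301.45994067]
```

View pics/p.png

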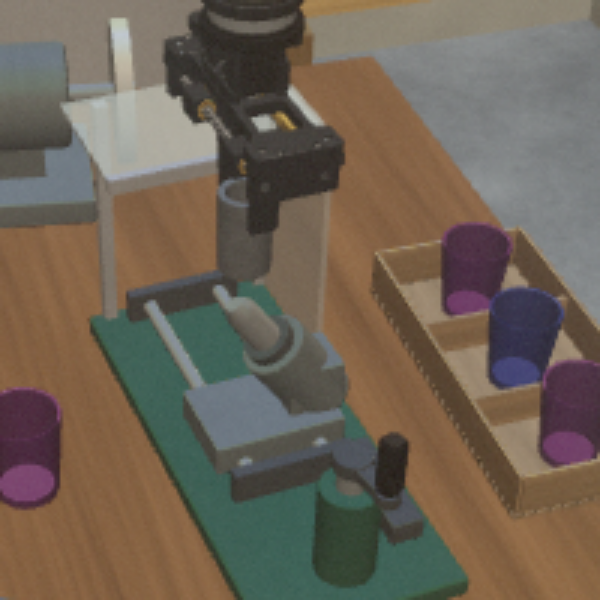

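The sleeve hangs straight, with its bottom at crop (244,265), and the spigot tip is at (236,305) just below it. I lower it over the tip.

>>> apply_moves --moves '[[[1,0,-0.0025,0.01,0],[1,0,0,0.01,0],[1,0,0,0.008,0],[1,0,0,0.006,0],[1,0,0,0.005,0],[1,0,0,0.004,0],[1,0,0,0,0],[1,0,0,0,0],[1,0,0,0,0],[1,0,0,0,0]]]'

```text
time: 20.8
tcp_pos: [0.5723, 0.0949, 0.2181]
orientation: [-180.0, -0.0, 4.7]
force: [0.6, -0.2, -0.2]
grip_width: 0.492
grasp_force: 30.0
```

>>> apply_moves --moves '[[[1,0,0,0.003,0],[1,-0.001,0,0.002,0],[1,-0.002,0,0.001,0],[1,-0.002,0,0.001,0],[1,-0.002,0,0.001,0],[1,-0.002,0,0.001,0],[1,0,0,0,0],[1,0,0,0,0],[1,0,0,0,0],[1,0,0,0,0]]]'

```text
time: 21.8
tcp_pos: [0.5643, 0.0937, 0.2095]
orientation: [180.0, -0.2, 4.7]
force: [2.8, -1.3, 5.5]
grip_width: 0.492
grasp_force: 30.0
```

>>> apply_moves --moves '[[[1,-0.002,0,0.001,0],[1,-0.002,0,0.002,0],[1,-0.002,0,0.001,0],[1,-0.002,0,0.002,0],[1,-0.002,0,0.001,0],[1,-0.002,0,0.002,0],[1,0,0,0,0],[1,0,0,0,0],[1,0,0,0,0],[1,0,0,0,0]]]'

```text
time: 22.8
tcp_pos: [0.5511, 0.0926, 0.1996]
orientation: [180.0, 0.0, 4.7]
force: [1.7, -4.8, 4.4]
grip_width: 0.498
grasp_force: 30.0
```

Run:
```python
from h import *
o=readout.get_obs();print(o["tcp_pos"],o["force"],o["ft_torque"])
s=vision.get_image("side");si=s["image"]
cv2.imwrite("pics/q.png",cv2.resize(si[120:260,270:380],(628,600) if 0 else (471,600)))
```

```text
[0.55105767 0.0926044  0.19963882] [ 1.70807275 -4.80322773  4.44844979] [-1.2107616  -0.68438823 -0.19211545]
```

View pics/q.png

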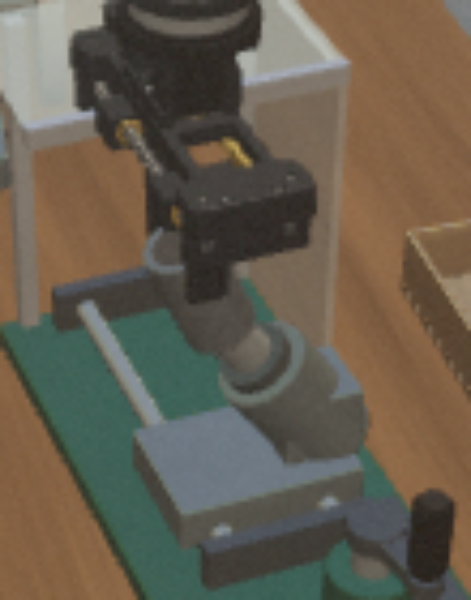

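The sleeve has tilted onto the spigot: it sits at crop (215,300), with the spigot entering at (240,350). Release so it slides down the spigot.

>>> apply_moves --moves '[[[-0.35,0,0,0,0],[-0.35,0,0,0,0],[-0.35,0,0,0,0],[-0.35,0,0,0,0],[-0.35,0,0,0,0],[-0.35,0,0,-0.02,0],[-0.35,0,0,-0.03,0],[-0.35,0,0,-0.03,0],[-0.35,0,0,-0.03,0],[-0.35,0,0,0,0]]]'

```text
time: 23.85
tcp_pos: [0.5534, 0.0938, 0.3137]
orientation: [-179.9, -0.5, 4.7]
force: [1.0, -0.5, 1.1]
grip_width: 0.674
grasp_force: 0.0
```

```bash
cat > chk.py <<'E'
from h import *
o=readout.get_obs();print(o["time"],o["tcp_pos"],o["force"])
y=np.radians(4.7);X=np.array([np.cos(y),np.sin(y),0]);Y=np.array([-np.sin(y),np.cos(y),0]);Z=np.array([0,0,1.])
t=np.radians(35);A=-np.sin(t)*X+np.cos(t)*Z;B=np.cos(t)*X+np.sin(t)*Z;O=np.array([.5903,.0952,.130])
for n in("top","side"):
    d=vision.get_image(n);cv2.imwrite(f"pics/{n}9.png",d["image"]);p=(pts(d)-O).reshape(-1,3);a,b,c=p@A,p@B,p@Y;r=np.hypot(b,c)
    m=(r<.03)&(a>-.005)&(a<.13)
    print(n,m.sum(),"hist a (10mm)",np.histogram(a[m],np.arange(0,.14,.01))[0])
    k=(r>.016)&(r<.021)&(a>.055)&(a<.13);print("rim a pct",np.percentile(a[k],[5,50,80,95,99]).round(4) if k.sum() else None,k.sum())
    k=(r>.019)&(r<.025)&(a>.004)&(a<.13);print("outer a pct",np.percentile(a[k],[2,10,50,90,98]).round(4) if k.sum() else None,k.sum())
E
python3 chk.py
```

```text
23.85 [0.55341794 0.09382496 0.31369186] [ 1.04374906 -0.51291665  1.06008342]
top 91 hist a (10mm) [ 2  3  6  0  2  7 18 35 16  0  0  0  0  0]
rim a pct [0.0605 0.0744 0.0797 0.0823 0.0856] 46
outer a pct [0.0175 0.024  0.0745 0.0817 0.0843] 44
side 635 hist a (10mm) [ 34  29  60  50  58  65  85 116  79   0   0   0   0   0]
rim a pct [0.0582 0.0713 0.0799 0.0833 0.084 ] 103
outer a pct [0.0136 0.0209 0.0458 0.0791 0.0822] 307
```

The sleeve is on the spigot but about 10 mm short of home. I turn the tool 90° so the body clears the hood, shut the fingers and push it home along the axis.

```bash
python3 -c "
from h import *
print(readout.get_obs()['joint_pos'])"
```

```text
[ -12.49412811   29.44449091   -2.98326222   96.21422297    1.79938722
   54.33872279 -101.44358981]
```

>>> apply_moves --moves '[[[1,0,0,0,0.145],[1,0,0,0,0.145],[1,0,0,0,0.145],[1,0,0,0,0.145],[1,0,0,0,0.145],[1,0,0,0,0.145],[1,0,0,0,0.145],[1,0,0,0,0.145],[1,0,0,0,0.145],[1,0,0,0,0.145]]]'

```text
time: 24.95
tcp_pos: [0.5503, 0.093, 0.3089]
orientation: [179.9, 0.0, -78.8]
force: [0.5, -0.9, -1.1]
grip_width: 0.003
grasp_force: 0.0
```

>>> apply_moves --moves '[[[1,0,0,0.02,0.121],[1,0,0,0.02,0],[1,0,0,0.02,0],[1,0,0,0,0],[1,0,0,0,0],[1,0,0,0,0],[1,0,0,0,0],[1,0,0,0,0],[1,0,0,0,0],[1,0,0,0,0]]]'

```text
time: 25.95
tcp_pos: [0.5512, 0.0931, 0.25]
orientation: [-180.0, 0.0, -85.3]
force: [0.9, -0.8, -0.3]
grip_width: 0.008
grasp_force: 0.0
```

Run:
```python
from h import *
o=readout.get_obs();print(o["tcp_pos"],o["orientation"],o["grip_width"])
X=np.array([.9966,.0819,0]);O=np.array([.5903,.0952,.0])
print(to(O-.032*X+[0,0,.222]))
```

```text
[0.55123316 0.09314108 0.24995551] [-1.79975632e+02  9.28555508e-03 -8.53247809e+01] 0.007916658894452578
[ 0.0011 -0.0071  0.028 ]
```

>>> apply_moves --moves '[[[1,0.001,-0.007,0.014,0],[1,0,0,0.014,0],[1,0,-0.001,0.002,0],[1,0,-0.001,0.002,0],[1,0,-0.001,0.002,0],[1,0,-0.001,0.002,0],[1,0,-0.001,0.002,0],[1,0,-0.001,0.002,0],[1,0,-0.001,0.002,0],[1,0,-0.001,0.002,0]]]'

```text
time: 26.95
tcp_pos: [0.5663, 0.0934, 0.2056]
orientation: [-180.0, -0.0, -85.3]
force: [-0.2, 0.3, 0.2]
grip_width: 0.005
grasp_force: 0.3
```

>>> apply_moves --moves '[[[1,0,-0.001,0.001,0],[1,0,0,0.001,0],[1,0,0,0.001,0],[1,0,0,0.001,0],[1,0,0,0,0],[1,0,0,0,0],[1,0,0,0,0],[1,0,0,0,0],[1,0,0,0,0],[1,0,0,0,0]]]'

```text
time: 27.95
tcp_pos: [0.568, 0.0933, 0.2023]
orientation: [-179.9, -0.0, -85.3]
force: [1.2, -0.3, 5.0]
grip_width: 0.003
grasp_force: 2.3
```

>>> apply_moves --moves '[[[1,0,0,0.001,0],[1,0,0,0.001,0],[1,0,0,0.001,0],[1,0,0,0.001,0],[1,0,0,0.001,0],[1,0,0,0,0],[1,0,0,0,0],[1,0,0,0,0],[1,0,0,0,0],[1,0,0,0,0]]]'

```text
time: 28.95
tcp_pos: [0.57, 0.0931, 0.1991]
orientation: [-179.6, -0.0, -85.3]
force: [2.8, -0.3, 13.4]
grip_width: 0.009
grasp_force: 5.6
```

>>> apply_moves --moves '[[[1,0,0,0.001,0],[1,0,0,0.001,0],[1,0,0,0.001,0],[1,0,0,0.001,0],[1,0,0,0,0],[1,0,0,0,0],[1,0,0,0,0],[1,0,0,0,0],[1,0,0,0,0],[1,0,0,0,0]]]'

```text
time: 29.95
tcp_pos: [0.5719, 0.0929, 0.1966]
orientation: [-179.3, -0.0, -85.3]
force: [3.3, 0.6, 21.2]
grip_width: 0.003
grasp_force: 8.4
```

>>> apply_moves --moves '[[[1,0,-0.002,0.001,0],[1,0,-0.002,0.001,0],[1,0,-0.001,0.001,0],[1,0,0,0.001,0],[1,0,0,0,0],[1,0,0,0,0],[1,0,0,0,0],[1,0,0,0,0],[1,0,0,0,0],[1,0,0,0,0]]]'

```text
time: 30.95
tcp_pos: [0.5764, 0.0932, 0.1923]
orientation: [-179.4, -0.1, -85.3]
force: [3.0, 0.0, 19.0]
grip_width: 0.005
grasp_force: 7.5
```

```bash
python3 chk.py
python3 - <<'E'
import cv2
a=cv2.imread("pics/side9.png")[130:250,280:380];b=cv2.imread("pics/top9.png")[160:250,170:270]
import numpy as np
cv2.imwrite("pics/z.png",np.hstack([cv2.resize(a,(480,576)),cv2.resize(b,(320,576))]))
E
```

```text
30.95 [0.57643697 0.09316189 0.1922638 ] [ 2.99018545  0.0413921  18.98474149]
top 152 hist a (10mm) [ 2  0  1  9 16 30 16 46 29  0  0  0  0  0]
rim a pct [0.0575 0.07   0.0786 0.0844 0.0854] 44
outer a pct [0.0433 0.0508 0.0652 0.0796 0.0832] 62
side 680 hist a (10mm) [ 37  34  52  56  53  70 106 137  80   6   0   0   0   0]
rim a pct [0.0572 0.0707 0.0794 0.0827 0.0854] 111
outer a pct [0.0142 0.0194 0.0493 0.0787 0.0824] 319
```

>>> apply_moves --moves '[[[1,0,0,-0.01,0],[1,0,0,-0.03,0],[1,0,0,-0.04,0],[1,0,0,-0.04,0],[1,0,0,-0.04,0],[1,0,0,0,0],[1,0,0,0,0],[1,0,0,0,0],[1,0,0,0,0],[1,0,0,0,0]]]'

```text
time: 32.05
tcp_pos: [0.5715, 0.094, 0.3476]
orientation: [179.9, 0.0, -85.3]
force: [-0.2, 0.8, -0.2]
grip_width: 0.003
grasp_force: 0.0
```

```bash
python3 chk.py
python3 - <<'E'
import cv2,numpy as np
a=cv2.imread("pics/side9.png")[130:250,280:380];b=cv2.imread("pics/top9.png")[160:250,170:270]
cv2.imwrite("pics/z.png",np.hstack([cv2.resize(a,(480,576)),cv2.resize(b,(320,288)).repeat(2,0)]))
E
```

```text
32.05 [0.57153624 0.09402687 0.34758865] [-0.22996741  0.75563497 -0.17003107]
top 239 hist a (10mm) [ 4  8 30 24 28 32 28 48 20  0  0  0  0  0]
rim a pct [0.0573 0.0693 0.0793 0.0821 0.0868] 64
outer a pct [0.0138 0.0231 0.0449 0.0789 0.0833] 143
side 626 hist a (10mm) [ 30  32  51  57  55  59  91 109  84   0   0   0   0   0]
rim a pct [0.0597 0.0712 0.0796 0.0841 0.0857] 99
outer a pct [0.014  0.0204 0.0464 0.0798 0.0838] 316
```

View pics/z.png

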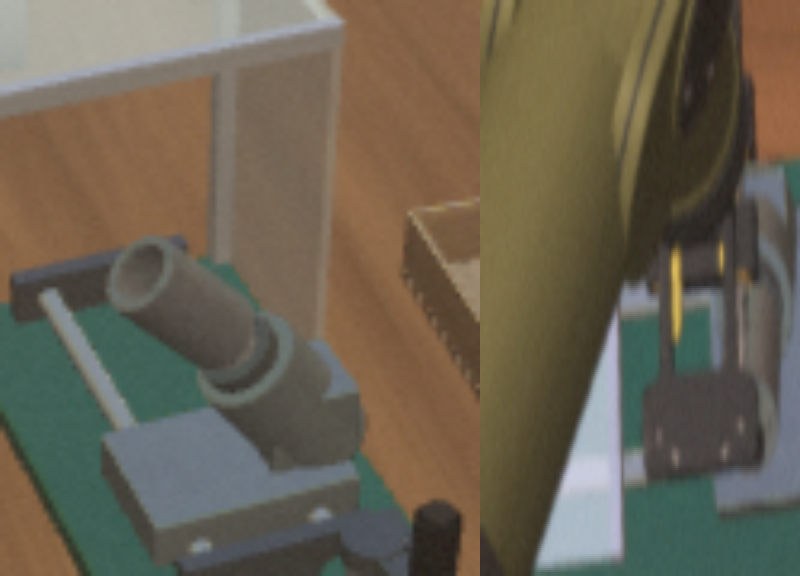

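The sleeve sits on the spigot and is aligned, with its rim centre at about crop (142,275) and only a dark band left before the housing. I check the depth by projecting the rim.

Run:
```python
from h import *
s=vision.get_image("side");w=s["world_to_cam"]
y=np.radians(4.7);X=np.array([np.cos(y),np.sin(y),0]);Y=np.array([-np.sin(y),np.cos(y),0]);Z=np.array([0,0,1.])
t=np.radians(35);A=-np.sin(t)*X+np.cos(t)*Z;B=np.cos(t)*X+np.sin(t)*Z;O=np.array([.5903,.0952,.130])
def pr(P):
    c=np.atleast_2d(P)@w[:3,:3].T+w[:3,3];return (c[:,:2]/c[:,2:]*s["fx"]+[s["cx"],s["cy"]]-[280,130])*4.8
th=np.linspace(0,2*np.pi,73)[:,None]
C=lambda a,r:O+a*A+r*(np.cos(th)*B+np.sin(th)*Y)
for a,r in((.07,.022),(.08,.022),(.085,.022),(0,.022),(.01,.022),(-.01,.030)):
    q=pr(C(a,r));print(a,r,"centre",q.mean(0).round(),"x",q[:,0].min().round(),q[:,0].max().round(),"y",q[:,1].min().round(),q[:,1].max().round())
p=(pts(s)-O).reshape(-1,3);a,b,c=p@A,p@B,p@Y;r=np.hypot(b,c)
# visible side of sleeve: gap profile = min radius vs a on camera-facing side
for lo in np.arange(-.016,.09,.004):
    m=(a>lo)&(a<=lo+.004)&(r<.036)&(c<0);print(round(lo,3),m.sum(),np.percentile(r[m],[50,90]).round(4) if m.sum() else "",end=" | ")
g=cv2.cvtColor(s["image"],cv2.COLOR_BGR2GRAY)
# brightness along the sleeve's camera-facing line
f=-Y*.0215
for k in np.arange(-.012,.09,.002):
    u,v=pr(O+k*A+f)[0]/4.8+[281.2-0,131.0];print(round(k*1000),g[int(round(v)),int(round(u))],end=", ")
```

```text
0.07 0.022 centre [159. 271.] x 122.0 196.0 y 234.0 309.0
0.08 0.022 centre [149. 260.] x 111.0 186.0 y 224.0 298.0
0.085 0.022 centre [144. 255.] x 106.0 180.0 y 218.0 293.0
0 0.022 centre [230. 343.] x 193.0 266.0 y 307.0 379.0
0.01 0.022 centre [220. 333.] x 184.0 256.0 y 297.0 370.0
-0.01 0.03 centre [240. 353.] x 190.0 289.0 y 304.0 402.0
-0.016 40 [0.0292 0.0314] | -0.012 80 [0.0266 0.0309] | -0.008 20 [0.023  0.0258] | -0.004 45 [0.0188 0.0243] | 0.0 33 [0.0205 0.0232] | 0.004 4 [0.0154 0.0196] | 0.008 5 [0.0201 0.0205] | 0.012 10 [0.0207 0.0225] | 0.016 21 [0.0228 0.0245] | 0.02 17 [0.0227 0.0258] | 0.024 20 [0.0225 0.0248] | 0.028 25 [0.0226 0.0246] | 0.032 21 [0.023  0.0241] | 0.036 20 [0.0225 0.0239] | 0.04 23 [0.022  0.0257] | 0.044 19 [0.0214 0.0251] | 0.048 26 [0.0224 0.0251] | 0.052 19 [0.0234 0.0258] | 0.056 23 [0.0234 0.0255] | 0.06 22 [0.0228 0.0269] | 0.064 22 [0.0226 0.0262] | 0.068 26 [0.0226 0.0263] | 0.072 25 [0.0214 0.0268] | 0.076 34 [0.0237 0.0276] | 0.08 32 [0.0183 0.0275] | 0.084 4 [0.0125 0.0169] | 0.088 0  | -12 110, -10 112, -8 96, -6 96, -4 66, -2 66, 0 64, 2 67, 4 67, 6 84, 8 84, 10 92, 12 92, 14 92, 16 85, 18 85, 20 79, 22 79, 24 77, 26 79, 28 79, 30 81, 32 81, 34 80, 36 80, 38 76, 40 79, 42 79, 44 81, 46 81, 48 84, 50 84, 52 79, 54 82, 56 82, 58 81, 60 81, 62 84, 64 84, 66 86, 68 86, 70 86, 72 83, 74 83, 76 84, 78 84, 80 80, 82 80, 84 87, 86 98, 88 98,
```

The sleeve is still about 12 mm short; the closed tips slipped past the rim's outer edge. I push again with the tool about 10 mm further towards -x, so the tips bear squarely on the high side of the rim.

>>> apply_moves --moves '[[[1,0,0.013,0.03,0],[1,0,0.012,0.03,0],[1,0,0,0.03,0],[1,0,0,0.025,0],[1,0,0,0.01,0],[1,0,0,0,0],[1,0,0,0,0],[1,0,0,0,0],[1,0,0,0,0],[1,0,0,0,0]]]'

```text
time: 33.2
tcp_pos: [0.5476, 0.0918, 0.2244]
orientation: [-179.9, 0.0, -85.3]
force: [-0.3, 0.2, -0.1]
grip_width: 0.0
grasp_force: 0.0
```

>>> apply_moves --moves '[[[1,0,-0.0014,0.002,0],[1,0,-0.0014,0.002,0],[1,0,-0.0014,0.002,0],[1,0,-0.0014,0.002,0],[1,0,-0.0014,0.002,0],[1,0,-0.0014,0.002,0],[1,0,-0.0014,0.002,0],[1,0,0,0,0],[1,0,0,0,0],[1,0,0,0,0]]]'

```text
time: 34.2
tcp_pos: [0.557, 0.0926, 0.2098]
orientation: [-180.0, -0.0, -85.3]
force: [0.3, 0.2, 0.7]
grip_width: 0.004
grasp_force: 0.0
```

>>> apply_moves --moves '[[[1,0,0.002,0.002,0],[1,0,0,0.002,0],[1,0,-0.0014,0.002,0],[1,0,-0.0014,0.002,0],[1,0,-0.0014,0.002,0],[1,0,0,0,0],[1,0,0,0,0],[1,0,0,0,0],[1,0,0,0,0],[1,0,0,0,0]]]'

```text
time: 35.2
tcp_pos: [0.5607, 0.0919, 0.2019]
orientation: [-179.8, -0.0, -85.4]
force: [-0.6, 1.0, 12.3]
grip_width: 0.005
grasp_force: 6.4
```

```bash
cat > prof.py <<'E'
from h import *
s=vision.get_image("side")
y=np.radians(4.7);X=np.array([np.cos(y),np.sin(y),0]);Y=np.array([-np.sin(y),np.cos(y),0]);Z=np.array([0,0,1.])
t=np.radians(35);A=-np.sin(t)*X+np.cos(t)*Z;B=np.cos(t)*X+np.sin(t)*Z;O=np.array([.5903,.0952,.130])
o=readout.get_obs();print(o["time"],"tcp mach",(o["tcp_pos"]-O)@X,(o["tcp_pos"]-O)@Y,o["tcp_pos"][2],o["force"])
p=(pts(s)-O).reshape(-1,3);a,b,c=p@A,p@B,p@Y;r=np.hypot(b,c)
m=(r<.028)&(c<-.008)&(b<.012);print("counts per 3mm from -6:",np.histogram(a[m],np.arange(-.006,.1,.003))[0])
E
python3 prof.py
```

```text
35.25 tcp mach -0.029728992855584963 -0.0008167510520739031 0.2018910813692553 [-1.45787154  0.11851941 11.81509887]
counts per 3mm from -6: [ 7 22  8  6  5 11  9 10 10 11  9 10 14 12  8 10 12 10 17  9 17 18 11 10
 20 14 25 13  0  2  1  1  1  1  0]
```

>>> apply_moves --moves '[[[1,0,-0.0014,0.002,0],[1,0,-0.0014,0.002,0],[1,0,-0.0014,0.002,0],[1,0,-0.0014,0.002,0],[1,0,0,0,0],[1,0,0,0,0],[1,0,0,0,0],[1,0,0,0,0],[1,0,0,0,0],[1,0,0,0,0]]]'

```text
time: 36.25
tcp_pos: [0.5682, 0.0918, 0.1988]
orientation: [-179.4, 0.1, -85.4]
force: [-8.3, 2.9, 43.9]
grip_width: 0.006
grasp_force: 22.2
```

```bash
python3 prof.py
```

```text
36.3 tcp mach -0.02225590311114964 -0.0015841567947015068 0.19882756982486494 [-7.31625554  2.74919712 44.45790072]
counts per 3mm from -6: [12 10 10  8 11 12  9  8 11 13 10 12  9 14  9 15  6 10 11 11 13  8 12 15
 16 22  3  0  0  0  0  0  0  0  0]
```

The push stopped hard at z .199 with the gap closed, as predicted for fully home. Back off and check.

>>> apply_moves --moves '[[[1,0,0,-0.006,0],[1,0,0,-0.01,0],[1,0,0,-0.03,0],[1,0,0,-0.04,0],[1,0,0,-0.04,0],[1,0,0,-0.03,0],[1,0,0,0,0],[1,0,0,0,0],[1,0,0,0,0],[1,0,0,0,0]]]'

```text
time: 37.3
tcp_pos: [0.564, 0.0936, 0.3462]
orientation: [179.8, 0.0, -85.3]
force: [-0.1, -0.2, -0.0]
grip_width: 0.002
grasp_force: 0.0
```

```bash
python3 prof.py; python3 chk.py | tail -3
python3 - <<'E'
from h import *
s=vision.get_image("side");i=cv2.cvtColor(s["image"],cv2.COLOR_BGR2GRAY).astype(int)
y=np.radians(4.7);X=np.array([np.cos(y),np.sin(y),0]);Y=np.array([-np.sin(y),np.cos(y),0])
A=-np.sin(.6109)*X+[0,0,np.cos(.6109)];O=np.array([.5903,.0952,.130]);w=s["world_to_cam"]
for k in np.arange(-.012,.09,.002):
    c=w[:3,:3]@(O+k*A-Y*.0215)+w[:3,3];u,v=c[:2]/c[2]*s["fx"]+[s["cx"]+1.2,s["cy"]+1];print(round(k*1000),i[int(round(v)),int(round(u))],end=", ")
E
```

```text
37.35 tcp mach -0.02618349431813303 0.0004486823124710925 0.3464227480329344 [-0.27020879 -0.81212055  0.50700545]
counts per 3mm from -6: [12  9 13  9 12  6 11 14  8 11  5 11 14  8 14 15 12 11 11 14 12 13 15  9
 16 22 10  2  0  0  0  0  0  0  0]
side 557 hist a (10mm) [ 49  48  50  53  65  89 110  63   0   0   0   0   0   0]
rim a pct [0.0565 0.067  0.071  0.0726 0.0734] 86
outer a pct [0.006  0.0113 0.0395 0.069  0.0717] 351
-12 111, -10 110, -8 97, -6 97, -4 66, -2 66, 0 64, 2 66, 4 66, 6 79, 8 79, 10 77, 12 77, 14 76, 16 83, 18 83, 20 79, 22 79, 24 75, 26 78, 28 78, 30 77, 32 77, 34 82, 36 82, 38 78, 40 78, 42 78, 44 76, 46 76, 48 82, 50 82, 52 77, 54 85, 56 85, 58 81, 60 81, 62 80, 64 80, 66 77, 68 77, 70 77, 72 86, 74 86, 76 113, 78 113, 80 81, 82 81, 84 80, 86 79, 88 79,
```

```bash
python3 -c "
from h import *
print(workorder.finish_job())"
```

```text
the job is handed in; nothing more can be done
None
```

The carriage was cranked out to its stop, the tall slim grey sleeve was pushed home against the spindle's shoulder and released, and the job was handed in at about 37 s of the 72 s allowed; the verdict wasn't shown, and the last push peaked at 44 N at the fingertips.

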